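# Clamp the tape dispenser to the packing bench until the knob clicks

### The arm

A 6-joint arm with a two-finger parallel gripper is mounted at the origin on the work surface. World frame = base frame: x ahead of the robot, y to its left, z up, the work surface at z = 0. Lengths are in mm, angles in degrees, forces in N, time in s.
With the tool pointing down it reaches from about 350 to 975 mm from the base axis. Payload 7.1 kg.
Tool frame: the origin (TCP) lies at the very end of the fingers, on their centre line; the grasp point (between the pads) lies 19 mm behind it; z points along the fingers, y is the line along which they close (so a half turn about z gives the same grasp; the last joint's range is limited). The gripper opens to 88 mm and grips with 3 to 60 N. Pads are 20 mm wide; open, the fingers measure 115 mm over their backs; the gripper's body (75 mm by 178 mm) begins 61 mm behind the grasp point.
Start: joints at [73.969, 24.242, 93.386, -0, 62.372, -1.089], TCP at [161.127, 603.857, 222.675] pointing down, gripper open.
Joint ranges: [-172.04, 172.04], [-51.8, 120.97], [4.93, 147.93], [-75.15, 255.16], [6.16, 154.13], [-145.62, 145.62]. Speed limits (degrees/s): [136.94, 136.94, 172.46, 180, 180, 180].

### API

Orientations are given as a 3x3 rotation matrix whose columns are the frame's x, y, z axes.
In Python, from rig import manip, cams gives the robot as it stands.
- The arm moves only by the tool jog_arm, never from a script. Its argument "series" is a list of rows, each a list of 2 entries, a list of its own where there are three numbers: the shift along the world's x, y, z each as a share of 500 mm, from -1 to 1, then the turn about the world's z as a share of 60 degrees, from -1 to 1. A call has 1 to 5 rows; each row is the pose to reach, as a shift and turn from the pose commanded when the call began; what a row does not reach only later rows make up. A row lasts 1/12 s, in which the tool goes at most 41.7 mm and 7.16 degrees, less where a joint would pass 70% of its speed; a pose out of reach is approached as far as the arm can. A call with a number of a shift or a turn outside -1 to 1 is refused whole. A call with a gripper value outside its range is refused whole. "claw" is the closure, from -1 (fully open) to 1 (shut), set as the call begins (left out, the last holds). The fingers move at their own pace and stop on an object; the grip force is fixed at half the most. Time passes only in rows, so rows that repeat a pose let the fingers close. It gives the time, the measured TCP pose, the force, the opening and the grip force at its end, in the units of the state.
- manip.get_obs(): the state, without advancing time (a new reading comes with each control period).
- cams.get_image(name): name is "scene" or "top" or "wrist"; returns a dict with "color" (400x640x3 uint8, blue, green, red), "intrinsics" (3x3 intrinsics, pixels), "world_from_camera" (4x4, takes a point from camera to world coordinates); the wrist camera has in their place "tool_from_camera" (4x4, takes a point from camera to tool coordinates, whose origin is the TCP and whose axes are the flange's). Camera axes: x right, y up, looking along -z (the intrinsics and any distortion apply to the point x, -y, -z); pixel columns grow to the right and rows downward; lengths in mm; the calibration is good to about 2 mm. A picture is of the moment at which its call begins: read the wrist's pose just before it. There is no depth.
- manip.job_done(): hands the job in; it is judged then, once.
The state is a dict: "clock": time; "joint_pos": joint angles; "joint_vel": joint speeds; "tau": joint torques, N m; "tool_pos": TCP position; "tcp_rot": TCP orientation; "contact_force": force on the tool from outside, world axes, zero at the start; "moment": the same for the moment, N m; "gripper_width": finger opening in mm; "gripper_force": force on a finger pad.
Only numpy, scipy, OpenCV 4.12 (cv2) and the standard library are available. Lean on these libraries where they do the work, as an engineer would, in place of code of your own. Each camera call takes 0.05 s, during which the arm holds its last target. There are 200 camera calls.

### The job

Fix the tape dispenser to the packing bench: slide its flat steel tongue under the blue bench clamp, gently, until it is fully home and square against the rubber stop, then turn the clamp's orange knob clockwise until it slips and clicks, and stop. One click is enough and more than three is overdone. Leave the dispenser home and the clamp tight, and do not disturb the other things on the bench.

Things in the scene. Friction and masses are not known exactly. Their poses are not given: they have to be found in the camera images.
- dispenser_grip (a point): The dispenser's red upright grip post, the part to hold: 18 mm thick (along its y), 34 mm long (along its x), top 100 mm above the bench. This point is on the post's centre line, 80 mm above the dispenser's underside; x points along the tongue to its tip. Centre of mass within 15 mm of the post, about 0.6 kg.
- dispenser: The loose tape dispenser, standing flat on the bench; origin at its underside, 12 mm behind the grip point, x towards the tongue's tip. Grey foot 105 x 62 x 22 mm, from 18 mm ahead of the grip post's centre to 87 mm behind it; brown tape roll 80 mm across, 40 mm wide, its centre 62 mm behind the post's, top 110 mm above the bench.
- tongue_tip (a point): Middle of the front edge of the dispenser's flat steel tongue, 4 mm above its underside and 108 mm ahead of the grip point. The tongue is 8 mm thick, 50 mm wide and sticks out 90 mm ahead of the grey foot; x points forward along the tongue.
- clamp_home (a point): Where the middle of the tongue's front edge must end: on the face of the clamp's black rubber stop, 4 mm above the bench. x points into the clamp, the way the tongue slides in. The stop is fixed and hard and should not be pushed with more than about 40 N.
- clamp_mouth (a point): Middle of the clamp's flared mouth, 80 mm before clamp_home on its centre line, 4 mm above the bench. Two steel rails 12 mm high and 56 mm apart guide the tongue over the last 64 mm before the stop; before that they flare out, to about 70 mm apart, and end 83 mm before the stop.
- clamp: The blue C-shaped clamp, fixed to the bench; origin on the bench under the knob's axis, 30 mm before the stop's face, x pointing into the clamp (to the column behind the stop). Column 70 mm wide; the arm over the tongue is 50 mm wide, its underside 70 mm and its top 94 mm above the bench.
- stop: The clamp's rubber stop, 50 mm wide and 14 mm high; origin on the bench below the middle of its face, x pointing into the clamp.
- pad: The clamp's pressure pad, a black disc 28 mm across on the knob's axis; origin at the centre of its underside. It starts 13 to 19 mm above the bench and comes down 4 mm per radian of screw turn. From touching the tongue to the first click the knob turns some 0.6 to 0.9 rad more under rising torque. The screw keeps its place and pressure when let go.
- knob_grip (a point): On the knob's upright axis, at a good height to grip: 136 mm above the bench. The knob is an orange bar 48 mm long (along this point's x), 14 mm thick (along y), top 152 mm above the bench, on a black skirt 50 mm across with its top at 116 mm. The axes turn with it. It turns without rising. Clockwise from above tightens: about 0.15 N m when running free.
- clicker (a joint): How far the knob has slipped on its screw, rad, clockwise positive: under 0.1 while it drives the screw. It slips at about 0.4 N m; the torque then falls to about 0.2 N m and rises again, once per click: the first is done at about 0.3, others follow every 0.52. A silver collar below the black skirt turns with the screw; its red tick starts in line with the white mark on the knob.
- tape_roll: A spare roll of brown tape lying flat, 100 mm across, 48 mm high; origin at the centre of its underside. To be left alone.
- carton: A small brown carton, 120 x 90 x 70 mm; origin at the centre of its underside. To be left alone.
- stapler: A blue and black stapler, 130 x 34 x 39 mm, long along x; origin at the centre of its underside. To be left alone.
There are look-alikes about, which are no part of the job. Of the things that look like the clamp, the larger one is meant. There is more than one size of the dispenser; the one meant has the size given above.

How it is judged:
By the outcome, as a careful person would: the job done as asked, in the order asked, and still so for the second after the job is handed in, with the robot touching nothing.
It also fails if it takes over 72 s, if anything falls off the work surface, if the arm or the gripper's body presses on something with over 40 N, if the wrist force passes 120 N, or if a joint passes its speed limit or range.

## Working session

There is one attempt and no reset: what is moved stays moved. The work goes in short steps, Python scripts to look and compute and a tool call to move; the robot and the scene stay as the last step left them, time stands still between calls to the robot, and variables do not carry over. Pictures are saved under pics/ and viewed, at most 10 in all, crops included, and the job is handed in when it is done.

Besides the shell and the picture viewer there is one more tool, called after "Emit:" by a JSON object that holds its "api" and its "payload". jog_arm: Moves the arm, as the interface text tells. Shift numbers are shares of 500 mm and turn numbers shares of 60 degrees, none past 1 either way. Its arguments: {"type":"object","properties":{"series":{"type":"array","items":{"type":"array"}},"claw":{"type":"number"}},"required":["series"]}

```bash
mkdir -p pics; ls
cat > h.py <<'E'
import numpy as np, cv2
from rig import manip, cams
def cam(n):
    o=manip.get_obs(); d=cams.get_image(n)
    if n=="wrist":
        T=np.eye(4);T[:3,:3]=np.array(o["tcp_rot"]);T[:3,3]=o["tool_pos"]
        W=T@np.array(d["tool_from_camera"])
    else: W=np.array(d["world_from_camera"])
    return d["color"],np.array(d["intrinsics"]),W
def px2w(K,W,u,v,z):
    r=W[:3,:3]@np.array([(u-K[0,2])/K[0,0],-(v-K[1,2])/K[1,1],-1.]); c=W[:3,3]
    return c+r*(z-c[2])/r[2]
def w2px(K,W,p):
    q=np.linalg.inv(W)@np.append(p,1.); return K[0,0]*q[0]/-q[2]+K[0,2], K[1,1]*-q[1]/-q[2]+K[1,2]
E
python3 - <<'E'
from h import *
for n in("scene","top"):
    c,K,W=cam(n); cv2.imwrite(f"pics/{n}0.png",c); np.savez(f"{n}.npz",K=K,W=W,c=c); print(n,K.tolist(),W.round(3).tolist())
o=manip.get_obs();print(o)
E
```

```text
pics
scene [[393.3967347910528, 0.0, 322.02819771097086], [0.0, 393.3967347910528, 198.56718756133398], [0.0, 0.0, 1.0]] [[0.68, -0.597, 0.425, 1028.946], [0.733, 0.541, -0.413, -471.179], [0.017, 0.592, 0.806, 980.384], [0.0, 0.0, 0.0, 1.0]]
top [[384.22698181727094, 0.0, 315.74929441587557], [0.0, 384.22698181727094, 193.14786682878818], [0.0, 0.0, 1.0]] [[-0.014, 0.988, -0.154, 418.207], [-1.0, -0.016, -0.012, -7.37], [-0.014, 0.153, 0.988, 1048.062], [0.0, 0.0, 0.0, 1.0]]
{'clock': 0.1, 'joint_pos': array([ 7.39685287e+01,  2.42785264e+01,  9.34254525e+01, -2.25102294e-04,
        6.23710087e+01, -1.08749641e+00]), 'joint_vel': array([-0.03979086,  0.03117242, -0.12726998, -0.00353962,  0.05436149,
       -0.00575883]), 'tau': array([-1.96866049e-04, -5.45616460e+01, -2.74324018e+01,  6.46028691e-02,
        1.87320571e-02, -5.67540451e-05]), 'tool_pos': array([161.00360411, 603.41075375, 222.00703407]), 'tcp_rot': array([[-9.66178910e-01,  2.57872421e-01, -3.58094388e-04],
       [ 2.57872668e-01,  9.66178090e-01, -1.25884355e-03],
       [ 2.13619179e-05, -1.30861085e-03, -9.99999144e-01]]), 'contact_force': array([-0.16968493, -0.25886289, -0.0408821 ]), 'moment': array([-0.04075365,  0.00716101,  0.0683744 ]), 'gripper_force': 0.0, 'gripper_width': 87.4705555268083}
```

View pics/scene0.png

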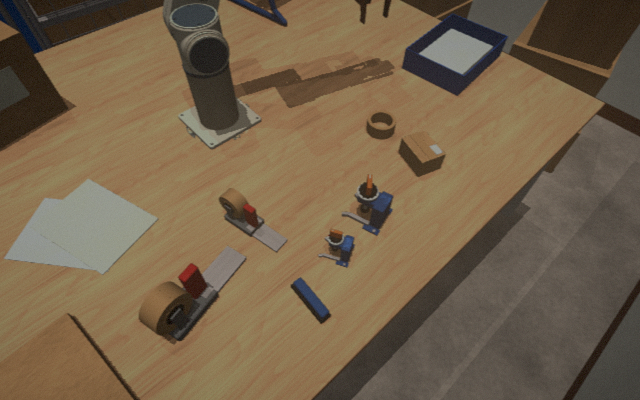

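View pics/top0.png

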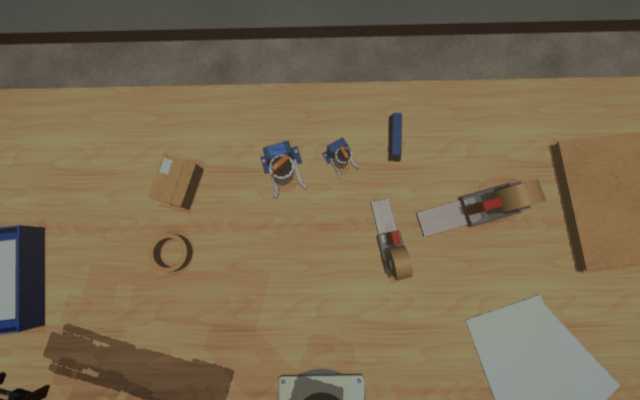

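The scene view shows two dispensers: top (390,240) and a larger one at top (480,207). It also shows two clamps: the larger at top (282,165), the smaller at top (341,155). At about 0.36 px/mm, the 18 px wide tongue of the dispenser at (390,240) is 50 mm, so that is the one meant. The clamp meant is the one at (282,165). One close crop to check this and measure.

Run:
```python
from h import *
d=np.load("top.npz");c=d["c"]
a=cv2.resize(c[130:290,255:425],None,fx=4.7,fy=3.75*1,interpolation=cv2.INTER_CUBIC)
a=cv2.resize(c[135:285,255:425],None,fx=4,fy=4,interpolation=cv2.INTER_CUBIC)
a=cv2.convertScaleAbs(a,alpha=1.5)
for u in range(260,425,20): cv2.putText(a,str(u),((u-255)*4,10),0,.35,(255,255,255));cv2.line(a,((u-255)*4,12),((u-255)*4,18),(255,255,255))
for v in range(140,285,20): cv2.putText(a,str(v),(0,(v-135)*4),0,.35,(255,255,255))
cv2.imwrite("pics/topc.png",a)
```

```text
(no output)
```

View pics/topc.png

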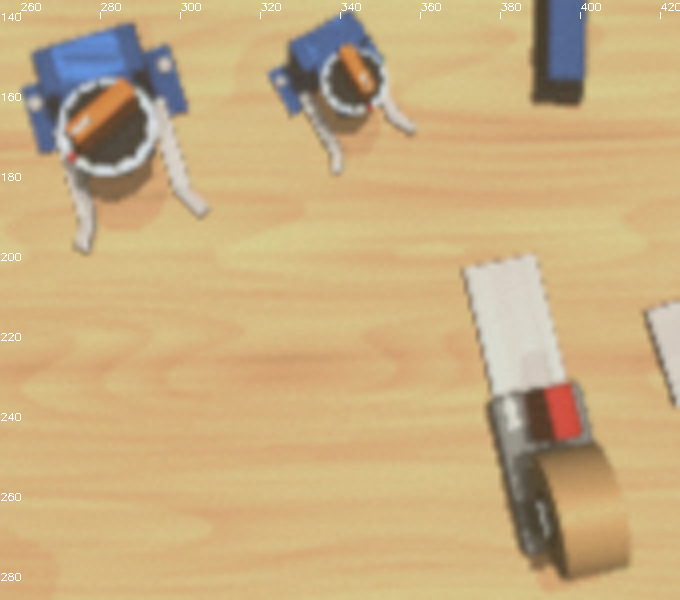

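The crop confirms the choice. Tongue tip corners are at top (370.8,202) and (389.3,198.8), and the red post top is at (396.2,237.7). The knob bar centre is at (280.5,162.8), with rail ends at (276,197.5) and (305.8,188.3).

Run:
```python
from h import *
d=np.load("top.npz");K,W=d["K"],d["W"]
f=lambda x,y,z:px2w(K,W,255+x/4,135+y/4,z)
P=dict(tipL=(463,268,8),tipR=(537,255,8),baL=(497,392,8),baR=(567,380,8),post=(565,411,100),knob=(101,112,152),kA=(130,85,152),kB=(70,135,152),rL=(85,250,12),rR=(203,213,12),earL=(35,103,8),earR=(165,64,8))
Q={k:f(*v) for k,v in P.items()}
for k,v in Q.items(): print(k,v.round(1))
n=np.linalg.norm
print("tongue w",n(Q['tipL']-Q['tipR']),"len",n((Q['tipL']+Q['tipR']-Q['baL']-Q['baR'])/2),"flare",n(Q['rL']-Q['rR']),"knob",n(Q['kA']-Q['kB']))
ang=lambda v:np.degrees(np.arctan2(v[1],v[0]))
t=(Q['tipL']+Q['tipR'])/2;b=(Q['baL']+Q['baR'])/2
print("tip",t,"disp yaw",ang(t-b),"edge",ang(Q['tipL']-Q['tipR'])-90,"tip-post",t-Q['post'],ang(t-Q['post']),n((t-Q['post'])[:2]))
m=(Q['rL']+Q['rR'])/2;print("mouthmid",m,"clampyaw rails",ang(Q['rL']-Q['rR'])-90,"ears",ang(Q['earL']-Q['earR'])-90,"to knob",ang(Q['knob']-m),n((Q['knob']-m)[:2]))
print("knob yaw",ang(Q['kA']-Q['kB']))
```

```text
tipL [ 553.  -144.5    8. ]
tipR [ 561.1 -195.1    8. ]
baL [ 468.6 -164.2    8. ]
baR [ 475.9 -211.5    8. ]
post [ 451.9 -191.4  100. ]
knob [631.9  87.2 152. ]
kA [648.2  69.8 152. ]
kB [618.2 105.7 152. ]
rL [569.  112.9  12. ]
rR [593.3  32.1  12. ]
earL [673.5 148.3   8. ]
earR [699.7  57.7   8. ]
tongue w 51.295815501119144 len 86.71843165479572 flare 84.33532049340992 knob 46.83215929979934
tip [ 557.05302596 -169.80038971    8.        ] disp yaw 12.040416349016525 edge 9.095851749134454 tip-post [105.12280804  21.58199501 -92.        ] 11.601768516514252 107.31536366767176
mouthmid [581.16526453  72.50209945  12.        ] clampyaw rails 16.70002429574258 ears 16.162314575164288 to knob 16.12276294151619 52.81953121251624
knob yaw -50.13774438355061
```

Emit:
{"api": "jog_arm", "payload": {"series": [[[0.24, -0.32, 0], [0.25]], [[0.24, -0.32, 0], [0.25]], [[0.24, -0.32, 0], [0.25]], [[0.24, -0.32, 0], [0.25]], [[0.24, -0.32, 0], [0.25]]], "claw": -1}}

```text
invalid input at $.series[0][1]: expected a number
```

Emit:
{"api": "jog_arm", "payload": {"series": [[[0.24, -0.32, 0], [0.19]], [[0.24, -0.32, 0], [0.19]], [[0.24, -0.32, 0], [0.19]], [[0.24, -0.32, 0], [0.19]], [[0.24, -0.32, 0], [0.19]]]}}

```text
invalid input at $.series[0][1]: expected a number
```

Emit:
{"api": "jog_arm", "payload": {"series": [[[0.16, -0.36, 0], [0]], [[0.16, -0.36, 0], [0]], [[0.16, -0.36, 0], [0]], [[0.16, -0.36, 0], [0]], [[0.16, -0.36, 0], [0]]]}}

```text
invalid input at $.series[0][1]: expected a number
```

Emit:
{"api": "jog_arm", "payload": {"series": [[[0, -0.4, 0], [0]], [[0, -0.4, 0], [0]], [[0, -0.4, 0], [0]], [[0, -0.4, 0], [0]], [[0, -0.4, 0], [0]]]}}

```text
invalid input at $.series[0][1]: expected a number
```

Emit:
{"api": "jog_arm", "payload": {"series": [[[-0.06, -0.19, 0], [0]], [[-0.06, -0.19, 0], [0]], [[-0.06, -0.19, 0], [0]], [[-0.06, -0.19, 0], [0]], [[-0.06, -0.19, 0], [0]]]}}

```text
invalid input at $.series[0][1]: expected a number
```

Run:
```python
from h import *
c,K,W=cam("wrist"); cv2.imwrite("pics/w1.png",c); np.savez("w1.npz",K=K,W=W)
o=manip.get_obs();print(o["clock"],o["tool_pos"],np.degrees(np.arctan2(o["tcp_rot"][1,0],o["tcp_rot"][0,0])),o["joint_pos"],W[:3,3])
g=np.array([451.9,-191.4,100]);print(w2px(K,W,g))
```

```text
0.15 [161.02296473 603.45457926 222.06396141] 165.05641743257405 [ 7.39683368e+01  2.42760402e+01  9.34211029e+01 -1.14683507e-03
  6.23714382e+01 -1.08754834e+00] [ 88.3710332  621.63653826 384.78152057]
(np.float64(-211.56773353960784), np.float64(557.9263211063444))
```

View pics/w1.png

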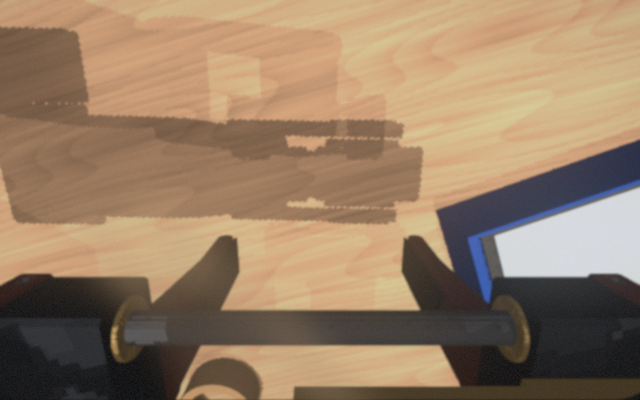

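The arm did not move, because the turn must be a plain number. The wrist picture only shows bare bench with the fingertips at (228,240) and (412,240).

Emit:
{"api": "jog_arm", "payload": {"series": [[[0.24, -0.32, 0], 0.25], [[0.24, -0.32, 0], 0.25], [[0.24, -0.32, 0], 0.25], [[0.24, -0.32, 0], 0.25], [[0.24, -0.32, 0], 0.25]], "claw": -1}}

```text
clock: 0.57
tool_pos: [281.9, 441.4, 222.4]
tcp_rot: [[-1.0, -0.001, -0.0], [-0.001, 1.0, -0.001], [0.0, -0.001, -1.0]]
contact_force: [-0.5, 1.2, -0.3]
gripper_width: 87.7
gripper_force: 0.0
```

Emit:
{"api": "jog_arm", "payload": {"series": [[[0.24, -0.32, 0], 0.19], [[0.24, -0.32, 0], 0.19], [[0.24, -0.32, 0], 0.19], [[0.24, -0.32, 0], 0.19], [[0.24, -0.32, 0], 0.19]]}}

```text
clock: 0.98
tool_pos: [402.0, 281.7, 222.7]
tcp_rot: [[-0.98, -0.198, 0.0], [-0.198, 0.98, -0.0], [0.0, -0.0, -1.0]]
contact_force: [0.2, 0.5, 0.0]
gripper_width: 88.0
gripper_force: 0.0
```

Emit:
{"api": "jog_arm", "payload": {"series": [[[0.16, -0.36, 0], 0], [[0.16, -0.36, 0], 0], [[0.16, -0.36, 0], 0], [[0.16, -0.36, 0], 0], [[0.16, -0.36, 0], 0]]}}

```text
clock: 1.4
tool_pos: [481.8, 101.0, 222.7]
tcp_rot: [[-0.98, -0.198, 0.0], [-0.198, 0.98, -0.0], [-0.0, -0.0, -1.0]]
contact_force: [-0.4, 0.4, 0.4]
gripper_width: 87.7
gripper_force: 0.0
```

Emit:
{"api": "jog_arm", "payload": {"series": [[[0, -0.4, 0], 0], [[0, -0.4, 0], 0], [[0, -0.4, 0], 0], [[0, -0.4, 0], 0], [[0, -0.4, 0], 0]]}}

```text
clock: 1.82
tool_pos: [480.6, -98.8, 222.7]
tcp_rot: [[-0.98, -0.198, -0.0], [-0.198, 0.98, -0.0], [0.0, -0.0, -1.0]]
contact_force: [1.0, 0.2, 0.0]
gripper_width: 87.8
gripper_force: 0.0
```

Emit:
{"api": "jog_arm", "payload": {"series": [[[-0.06, -0.19, 0], 0], [[-0.06, -0.19, 0], 0], [[-0.06, -0.19, 0], 0], [[-0.06, -0.19, 0], 0], [[-0.06, -0.19, 0], 0]]}}

```text
clock: 2.23
tool_pos: [450.7, -191.7, 222.5]
tcp_rot: [[-0.981, -0.196, -0.0], [-0.196, 0.981, 0.0], [0.0, 0.0, -1.0]]
contact_force: [0.1, -0.1, 0.8]
gripper_width: 87.9
gripper_force: 0.0
```

Run:
```python
from h import *
c,K,W=cam("wrist"); cv2.imwrite("pics/w2.png",c); np.savez("w2.npz",K=K,W=W)
o=manip.get_obs();print(o["clock"],o["tool_pos"],np.degrees(np.arctan2(o["tcp_rot"][1,0],o["tcp_rot"][0,0])),o["joint_pos"],W[:3,3])
g=np.array([451.9,-191.4,100]);print(w2px(K,W,g))
```

```text
2.2833 [ 451.03753998 -190.83018275  222.54679361] -168.59718120267067 [-2.43367685e+01  1.28612458e+01  1.10152864e+02  2.19207304e-02
  5.70086105e+01 -1.25751525e+02] [ 377.0147375  -207.70939484  385.29387991]
(np.float64(321.26014430172523), np.float64(197.6610644515711))
```

View pics/w2.png

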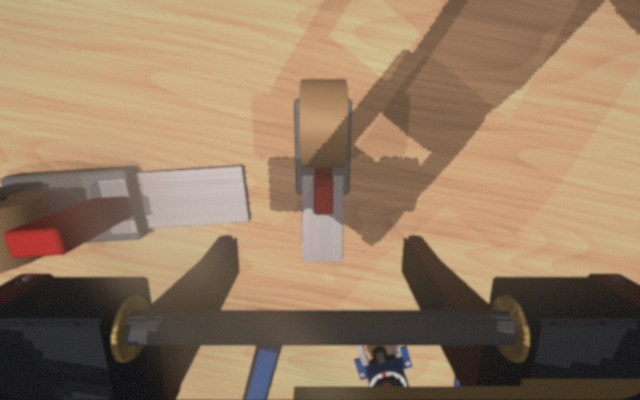

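The wrist picture shows the red post top at about (323,198), predicted (321,198), with the roll behind it and the tongue straight down to (323,261). That is well aligned, so I descend and grip.

Emit:
{"api": "jog_arm", "payload": {"series": [[[0, 0, -0.08], 0], [[0, 0, -0.16], 0], [[0, 0, -0.24], 0], [[0, 0, -0.3], 0], [[0, 0, -0.322], 0]]}}

```text
clock: 2.7
tool_pos: [449.2, -188.5, 58.1]
tcp_rot: [[-0.98, -0.201, -0.006], [-0.201, 0.98, 0.003], [0.005, 0.004, -1.0]]
contact_force: [-0.5, -0.1, -0.6]
gripper_width: 87.8
gripper_force: 0.0
```

Emit:
{"api": "jog_arm", "payload": {"series": [[[0, 0, 0], 0], [[0, 0, 0], 0], [[0, 0, 0], 0], [[0, 0, 0], 0], [[0, 0, 0], 0]], "claw": 1}}

```text
clock: 3.12
tool_pos: [452.3, -191.6, 63.3]
tcp_rot: [[-0.98, -0.199, 0.003], [-0.199, 0.98, -0.001], [-0.003, -0.002, -1.0]]
contact_force: [0.1, -1.0, 0.3]
gripper_width: 58.1
gripper_force: 0.0
```

Emit:
{"api": "jog_arm", "payload": {"series": [[[0, 0, 0], 0], [[0, 0, 0], 0], [[0, 0, 0], 0], [[0, 0, 0], 0], [[0, 0, 0], 0]]}}

```text
clock: 3.53
tool_pos: [451.1, -191.2, 61.7]
tcp_rot: [[-0.98, -0.198, 0.0], [-0.198, 0.98, -0.0], [-0.0, -0.0, -1.0]]
contact_force: [0.3, 1.4, -0.2]
gripper_width: 24.5
gripper_force: 0.0
```

Emit:
{"api": "jog_arm", "payload": {"series": [[[0, 0, 0], 0], [[0, 0, 0], 0], [[0, 0, 0], 0], [[0, 0, 0.015], 0], [[0, 0, 0.03], 0]]}}

```text
clock: 3.95
tool_pos: [450.4, -190.9, 76.6]
tcp_rot: [[-0.98, -0.199, -0.002], [-0.199, 0.98, 0.001], [0.002, 0.001, -1.0]]
contact_force: [0.4, 0.5, -4.5]
gripper_width: 17.8
gripper_force: 30.0
```

Run:
```python
from h import *
o=manip.get_obs();print({k:np.round(o[k],3) for k in("clock","tool_pos","contact_force","moment","gripper_force","gripper_width")})
```

```text
{'clock': np.float64(3.95), 'tool_pos': array([ 450.439, -190.889,   76.56 ]), 'contact_force': array([ 0.413,  0.457, -4.472]), 'moment': array([ 0.018, -0.007,  0.023]), 'gripper_force': np.float64(29.998), 'gripper_width': np.float64(17.811)}
```

Held and lifted (17.8 mm, 30 N). I'll carry it to a pose in front of the mouth.

Emit:
{"api": "jog_arm", "payload": {"series": [[[0, 0.05, 0], 0.02], [[0, 0.11, 0], 0.04], [[0, 0.17, 0], 0.06], [[0, 0.23, 0], 0.08], [[-0.005, 0.29, 0], 0.08]]}}

```text
clock: 4.37
tool_pos: [449.3, -45.1, 77.5]
tcp_rot: [[-0.96, -0.28, 0.002], [-0.28, 0.96, -0.0], [-0.002, -0.001, -1.0]]
contact_force: [1.6, -0.8, -5.2]
gripper_width: 17.7
gripper_force: 30.0
```

Emit:
{"api": "jog_arm", "payload": {"series": [[[0, 0.06, 0], 0], [[-0.004, 0.11, 0], 0], [[-0.004, 0.14, 0], 0], [[-0.004, 0.159, 0], 0], [[-0.004, 0.159, 0], 0]]}}

```text
clock: 4.78
tool_pos: [447.0, 34.7, 77.2]
tcp_rot: [[-0.959, -0.282, 0.001], [-0.282, 0.959, 0.0], [-0.001, -0.0, -1.0]]
contact_force: [0.3, 0.5, -5.5]
gripper_width: 18.2
gripper_force: 30.0
```

Run:
```python
from h import *
o=manip.get_obs();print(o["clock"],o["tool_pos"],np.degrees(np.arctan2(-o["tcp_rot"][1,0],-o["tcp_rot"][0,0])))
c,K,W=cam("wrist"); np.savez("w3.npz",K=K,W=W); cv2.imwrite("pics/w3.png",cv2.convertScaleAbs(cv2.resize(c[150:400,180:500],None,fx=2.4,fy=2.4,interpolation=cv2.INTER_CUBIC),alpha=1.3))
c,K,W=cam("top"); np.savez("t3.npz",K=K,W=W); cv2.imwrite("pics/t3.png",cv2.convertScaleAbs(cv2.resize(c[130:255,240:400],None,fx=4.7,fy=4.7,interpolation=cv2.INTER_CUBIC),alpha=1.4))
```

```text
4.7833 [447.01076108  34.69383335  77.24907129] 16.379577330860982
```

View pics/t3.png

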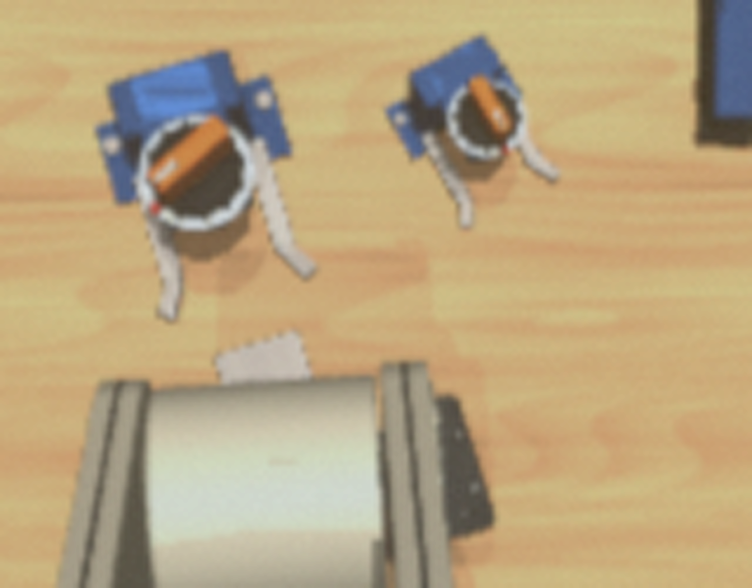

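The top view shows the tongue tip corners at crop (217,355) and (300,332), just short of the rail ends at (168,315) and (307,270). The knob's white mark is at its left end (163,172), with the red tick near (154,209).

Run:
```python
from h import *
d=np.load("t3.npz");K,W=d["K"],d["W"]
f=lambda x,y,z:px2w(K,W,240+(x+.5)/4.7-.5,130+(y+.5)/4.7-.5,z)
ang=lambda v:np.degrees(np.arctan2(v[1],v[0]))
a,b=f(217,356,23),f(300,332,23); t=(a+b)/2; print("tip",t,ang(a-b)-90,np.linalg.norm(a-b))
rl,rr=f(168,315,12),f(307,270,12); m=(rl+rr)/2
e1,e2=f(112,145,8),f(265,98,8); e=(e1+e2)/2
print("rails",m,ang(rl-rr)-90,"ears",e,ang(e1-e2)-90,"axis",ang(e-m))
k=f(189,158,152);print("knob",k, ang(k-m))
th=np.radians(16.3);u=np.array([np.cos(th),np.sin(th)]);n=np.array([-u[1],u[0]])
for nm,p in(("m",m),("k",k),("e",e)): print(nm,"along/lat from tip",(p-t)[:2]@u,(p-t)[:2]@n)
o=manip.get_obs();g=np.array(o["tool_pos"])[:2];print("pred tip",g+108*u, (t[:2]-g)@u,(t[:2]-g)@n)
```

```text
tip [552.22808048  62.09705262  23.        ] 15.35102059723306 49.41633815628553
rails [584.06788252  74.84352863  12.        ] 17.244653973009804 ears [687.82465037 103.79082749   8.        ] 16.553921297146474 axis 15.58867227699475
knob [631.37806732  88.20212623 152.        ] 15.767662349504157
m along/lat from tip 34.13752196508997 3.2977626811146474
k along/lat from tip 83.29540132462405 2.8410214824049214
e along/lat from tip 141.84835992538225 1.960462753805306
pred tip [550.58191927  63.49643083] 109.18723536715399 -1.805153257001878
```

View pics/w3.png

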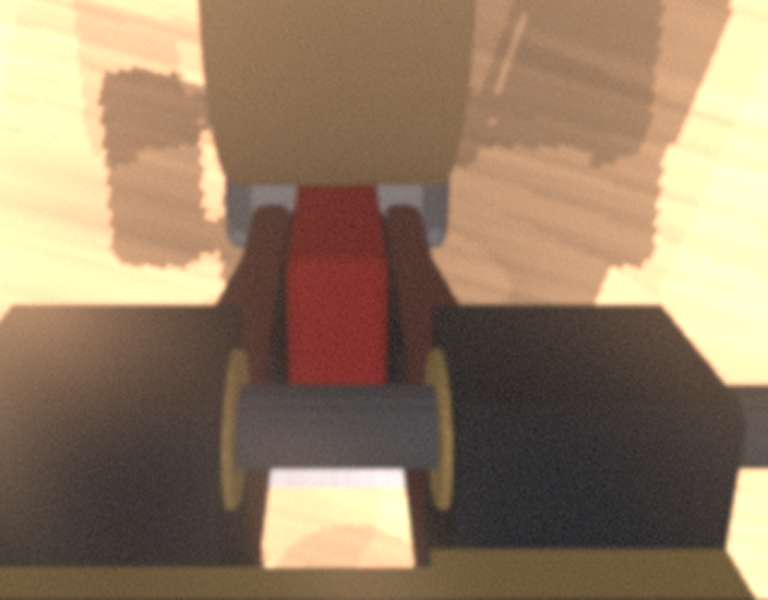

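The wrist view shows the post squarely between the pads and the tongue straight ahead. The tip sits about 2.5 mm to the right of the clamp axis, so I shift it left, lower it, then slide in.

Emit:
{"api": "jog_arm", "payload": {"series": [[[-0.0014, 0.005, -0.01], 0], [[-0.0014, 0.005, -0.018], 0], [[-0.0014, 0.005, -0.024], 0], [[-0.0014, 0.005, -0.028], 0], [[-0.0014, 0.005, -0.029], 0]]}}

```text
clock: 5.3
tool_pos: [445.6, 35.4, 61.5]
tcp_rot: [[-0.96, -0.279, -0.001], [-0.279, 0.96, -0.0], [0.001, 0.0, -1.0]]
contact_force: [-0.2, 0.2, -5.5]
gripper_width: 17.4
gripper_force: 30.0
```

Emit:
{"api": "jog_arm", "payload": {"series": [[[0.01, 0.0029, 0], 0], [[0.02, 0.0058, 0], 0], [[0.03, 0.0087, 0], 0], [[0.04, 0.0117, 0], 0], [[0.05, 0.0146, 0], 0]]}}

```text
clock: 5.72
tool_pos: [471.9, 43.4, 62.3]
tcp_rot: [[-0.96, -0.28, 0.001], [-0.28, 0.96, 0.0], [-0.001, -0.0, -1.0]]
contact_force: [-0.9, -1.0, -4.7]
gripper_width: 17.9
gripper_force: 30.0
```

Emit:
{"api": "jog_arm", "payload": {"series": [[[0.01, 0.0029, 0], 0], [[0.02, 0.0058, 0], 0], [[0.03, 0.0087, 0], 0], [[0.04, 0.0117, 0], 0], [[0.05, 0.0146, 0], 0]]}}

```text
clock: 6.13
tool_pos: [496.4, 50.6, 62.1]
tcp_rot: [[-0.96, -0.28, -0.0], [-0.28, 0.96, -0.0], [0.0, -0.0, -1.0]]
contact_force: [0.6, -0.5, -5.3]
gripper_width: 17.9
gripper_force: 30.0
```

Run:
```python
from h import *
o=manip.get_obs();print({k:np.round(o[k],3) for k in("clock","tool_pos","contact_force","moment","gripper_force","gripper_width")})
```

```text
{'clock': np.float64(6.133), 'tool_pos': array([496.385,  50.631,  62.146]), 'contact_force': array([ 0.564, -0.504, -5.306]), 'moment': array([ 0.045,  0.039, -0.011]), 'gripper_force': np.float64(29.998), 'gripper_width': np.float64(17.925)}
```

Emit:
{"api": "jog_arm", "payload": {"series": [[[0.008, 0.0023, 0], 0], [[0.016, 0.0047, 0], 0], [[0.024, 0.007, 0], 0], [[0.032, 0.0094, 0], 0], [[0.04, 0.0117, 0], 0]]}}

```text
clock: 6.55
tool_pos: [516.2, 56.4, 62.2]
tcp_rot: [[-0.96, -0.28, -0.0], [-0.28, 0.96, -0.0], [0.0, 0.0, -1.0]]
contact_force: [0.5, 0.5, -4.6]
gripper_width: 17.8
gripper_force: 30.0
```

Emit:
{"api": "jog_arm", "payload": {"series": [[[0.008, 0.0023, 0], 0], [[0.016, 0.0047, 0], 0], [[0.024, 0.007, 0], 0], [[0.032, 0.0094, 0], 0], [[0.04, 0.0117, 0], 0]]}}

```text
clock: 6.97
tool_pos: [536.3, 62.3, 62.1]
tcp_rot: [[-0.96, -0.28, -0.0], [-0.28, 0.96, -0.0], [0.0, 0.0, -1.0]]
contact_force: [-0.1, -0.4, -5.5]
gripper_width: 18.2
gripper_force: 30.0
```

Run:
```python
from h import *
o=manip.get_obs();print({k:np.round(o[k],3) for k in("clock","tool_pos","contact_force","moment","gripper_force","gripper_width")})
c,K,W=cam("top");cv2.imwrite("pics/t4.png",cv2.convertScaleAbs(cv2.resize(c[130:255,240:400],None,fx=4.7,fy=4.7,interpolation=cv2.INTER_CUBIC),alpha=1.4))
```

```text
{'clock': np.float64(6.967), 'tool_pos': array([536.278,  62.29 ,  62.146]), 'contact_force': array([-0.1  , -0.373, -5.487]), 'moment': array([ 0.026, -0.003, -0.011]), 'gripper_force': np.float64(29.998), 'gripper_width': np.float64(18.156)}
```

Emit:
{"api": "jog_arm", "payload": {"series": [[[0.005, 0.0015, 0], 0], [[0.01, 0.0029, 0], 0], [[0.015, 0.0044, 0], 0], [[0.02, 0.0058, 0], 0], [[0.024, 0.007, 0], 0]]}}

```text
clock: 7.43
tool_pos: [548.2, 65.7, 62.2]
tcp_rot: [[-0.96, -0.28, 0.0], [-0.28, 0.96, 0.0], [-0.0, -0.0, -1.0]]
contact_force: [-0.9, 0.7, -5.7]
gripper_width: 17.8
gripper_force: 30.0
```

Emit:
{"api": "jog_arm", "payload": {"series": [[[0.002, 0.0006, 0], 0], [[0.004, 0.0012, 0], 0], [[0.006, 0.0018, 0], 0], [[0.008, 0.0023, 0], 0], [[0.008, 0.0023, 0], 0]]}}

```text
clock: 7.85
tool_pos: [552.1, 66.8, 62.2]
tcp_rot: [[-0.96, -0.28, 0.0], [-0.28, 0.96, 0.0], [-0.0, -0.0, -1.0]]
contact_force: [0.1, 1.2, -4.6]
gripper_width: 18.0
gripper_force: 30.0
```

Emit:
{"api": "jog_arm", "payload": {"series": [[[0.001, 0.0003, 0], 0], [[0.002, 0.0006, 0], 0], [[0.003, 0.0009, 0], 0], [[0.004, 0.0012, 0], 0], [[0.004, 0.0012, 0], 0]]}}

```text
clock: 8.27
tool_pos: [554.1, 67.4, 62.2]
tcp_rot: [[-0.96, -0.28, 0.0], [-0.28, 0.96, 0.0], [-0.0, -0.0, -1.0]]
contact_force: [-0.4, -0.0, -4.7]
gripper_width: 17.8
gripper_force: 30.0
```

Emit:
{"api": "jog_arm", "payload": {"series": [[[0.001, 0.0003, 0], 0], [[0.002, 0.0006, 0], 0], [[0.003, 0.0009, 0], 0], [[0.004, 0.0012, 0], 0], [[0.004, 0.0012, 0], 0]]}}

```text
clock: 8.68
tool_pos: [556.1, 68.0, 62.2]
tcp_rot: [[-0.96, -0.28, 0.0], [-0.28, 0.96, 0.0], [-0.0, -0.0, -1.0]]
contact_force: [0.1, 0.1, -6.2]
gripper_width: 17.8
gripper_force: 30.0
```

Emit:
{"api": "jog_arm", "payload": {"series": [[[0.001, 0.0003, 0], 0], [[0.002, 0.0006, 0], 0], [[0.002, 0.0006, 0], 0]]}}

```text
clock: 8.93
tool_pos: [557.0, 68.3, 62.2]
tcp_rot: [[-0.96, -0.28, -0.0], [-0.28, 0.96, 0.0], [0.0, 0.0, -1.0]]
contact_force: [-0.2, -0.2, -5.4]
gripper_width: 17.9
gripper_force: 30.0
```

Emit:
{"api": "jog_arm", "payload": {"series": [[[0.001, 0.0003, 0], 0], [[0.002, 0.0006, 0], 0], [[0.002, 0.0006, 0], 0]]}}

```text
clock: 9.18
tool_pos: [557.2, 68.5, 62.0]
tcp_rot: [[-0.96, -0.28, -0.002], [-0.28, 0.96, -0.0], [0.002, 0.0, -1.0]]
contact_force: [-2.7, -1.3, -3.0]
gripper_width: 17.9
gripper_force: 30.0
```

Emit:
{"api": "jog_arm", "payload": {"series": [[[0.001, 0.0003, 0], 0], [[0.002, 0.0006, 0], 0], [[0.002, 0.0006, 0], 0]]}}

```text
clock: 9.43
tool_pos: [557.3, 68.6, 61.8]
tcp_rot: [[-0.96, -0.28, -0.003], [-0.28, 0.96, -0.0], [0.003, 0.0, -1.0]]
contact_force: [-5.5, -2.7, -2.5]
gripper_width: 17.8
gripper_force: 30.0
```

Emit:
{"api": "jog_arm", "payload": {"series": [[[0, 0, -0.001], 0], [[0, 0, -0.002], 0], [[0.001, 0.0003, -0.002], 0], [[0.002, 0.0006, -0.002], 0], [[0.002, 0.0006, -0.002], 0]]}}

```text
clock: 9.85
tool_pos: [557.2, 68.6, 61.5]
tcp_rot: [[-0.96, -0.28, -0.005], [-0.28, 0.96, -0.001], [0.005, 0.001, -1.0]]
contact_force: [-12.8, -3.1, 8.2]
gripper_width: 18.0
gripper_force: 30.0
```

Run:
```python
from h import *
o=manip.get_obs();print({k:np.round(o[k],3) for k in("clock","tool_pos","contact_force","moment")},np.degrees(np.arctan2(-o["tcp_rot"][1,0],-o["tcp_rot"][0,0])))
```

```text
{'clock': np.float64(9.85), 'tool_pos': array([557.208,  68.624,  61.464]), 'contact_force': array([-12.788,  -3.083,   8.199]), 'moment': array([-0.519,  1.597, -0.124])} 16.255024927502724
```

Emit:
{"api": "jog_arm", "payload": {"series": [[[-0.001, -0.0003, 0], 0], [[-0.002, -0.0006, 0], 0], [[-0.003, -0.0009, 0.0005], 0], [[-0.003, -0.0009, 0.0005], 0]]}}

```text
clock: 10.18
tool_pos: [557.1, 68.6, 61.3]
tcp_rot: [[-0.96, -0.28, -0.002], [-0.28, 0.96, -0.0], [0.002, 0.0, -1.0]]
contact_force: [-6.5, -1.3, 1.0]
gripper_width: 17.8
gripper_force: 30.0
```

Emit:
{"api": "jog_arm", "payload": {"series": [[[0, 0, 0], 0], [[0, 0, 0], 0], [[0, 0, 0], 0], [[0, 0, 0], 0], [[0, 0, 0], 0]], "claw": -1}}

```text
clock: 10.6
tool_pos: [559.1, 68.8, 61.8]
tcp_rot: [[-0.96, -0.28, 0.001], [-0.28, 0.96, 0.0], [-0.001, -0.0, -1.0]]
contact_force: [0.6, -0.5, 0.0]
gripper_width: 47.6
gripper_force: 0.0
```

Emit:
{"api": "jog_arm", "payload": {"series": [[[0, 0, 0.02], 0], [[0, 0, 0.06], 0], [[0, 0, 0.12], 0], [[0, 0, 0.2], 0], [[0, 0, 0.26], 0]]}}

```text
clock: 11.02
tool_pos: [558.9, 68.8, 194.5]
tcp_rot: [[-0.96, -0.28, 0.002], [-0.28, 0.96, 0.0], [-0.002, -0.0, -1.0]]
contact_force: [0.9, -0.5, 0.9]
gripper_width: 81.3
gripper_force: 0.0
```

Emit:
{"api": "jog_arm", "payload": {"series": [[[0.04, 0.01, 0.02], -0.11], [[0.08, 0.02, 0.04], -0.22], [[0.12, 0.03, 0.04], -0.33], [[0.14, 0.04, 0.04], -0.44], [[0.148, 0.04, 0.04], -0.55]]}}

```text
clock: 11.43
tool_pos: [634.3, 89.5, 212.8]
tcp_rot: [[-0.956, 0.293, 0.003], [0.293, 0.956, 0.001], [-0.002, 0.001, -1.0]]
contact_force: [0.1, 0.2, -0.7]
gripper_width: 88.1
gripper_force: 0.0
```

Emit:
{"api": "jog_arm", "payload": {"series": [[[0, 0, 0], -0.11], [[0, 0, 0], -0.22], [[0, 0, 0], -0.33], [[0, 0, 0], -0.44], [[0, 0, 0], -0.55]]}}

```text
clock: 11.85
tool_pos: [632.5, 88.8, 212.3]
tcp_rot: [[-0.642, 0.767, 0.001], [0.767, 0.642, 0.0], [-0.0, 0.0, -1.0]]
contact_force: [-1.1, -0.2, 0.7]
gripper_width: 87.8
gripper_force: 0.0
```

Run:
```python
from h import *
o=manip.get_obs();print(o["clock"],o["tool_pos"],o["contact_force"],o["joint_pos"],np.degrees(np.arctan2(o["tcp_rot"][1,0],o["tcp_rot"][0,0])))
c,K,W=cam("wrist"); np.savez("w5.npz",K=K,W=W); cv2.imwrite("pics/w5.png",c)
for p in ([631.5,88.7,152],[631.5,88.7,116]): print(w2px(K,W,p))
```

```text
11.85 [632.4721796   88.79627198 212.25174051] [-1.08863502 -0.15843959  0.6954896 ] [ 6.92445657e+00  2.60152364e+01  9.20541754e+01 -5.50836702e-04
  6.18964307e+01 -3.30093155e+01] 129.93402671407168
(np.float64(320.0130283123927), np.float64(216.39769345042967))
(np.float64(319.9309378049041), np.float64(202.57888101261153))
```

View pics/w5.png

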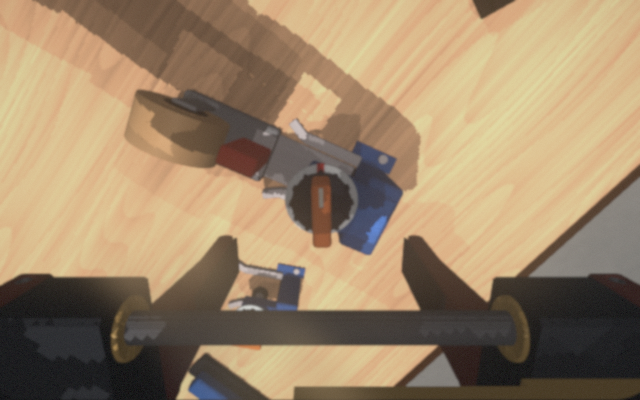

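The wrist view shows the knob bar from (320,178) to (321,247), upright in the picture and centred at about (321,212). The skirt centre is at (321,200). The tick and white mark are in line at (320,167). The tongue lies under the clamp.

Run:
```python
from h import *
d=np.load("w5.npz");K,W=d["K"],d["W"]
print(px2w(K,W,321,212.5,152),px2w(K,W,321.5,200,116))
a,b=px2w(K,W,320,178,152),px2w(K,W,321.5,247,152);print(np.linalg.norm(a-b),np.degrees(np.arctan2(*(a-b)[1::-1])))
```

```text
[630.17107113  91.3828467  152.        ] [631.08038099  91.1979773  116.        ]
51.42065457445473 131.1072567429858
```

Emit:
{"api": "jog_arm", "payload": {"series": [[[-0.0025, 0.004, -0.04], 0.015], [[-0.0025, 0.004, -0.1], 0.015], [[-0.0025, 0.004, -0.15], 0.015], [[-0.0025, 0.004, -0.18], 0.015], [[-0.0025, 0.004, -0.184], 0.015]]}}

```text
clock: 12.32
tool_pos: [629.1, 90.5, 116.7]
tcp_rot: [[-0.66, 0.751, -0.005], [0.751, 0.66, -0.001], [0.003, -0.004, -1.0]]
contact_force: [-0.4, 0.3, 0.4]
gripper_width: 87.6
gripper_force: 0.0
```

Emit:
{"api": "jog_arm", "payload": {"series": [[[0, 0, 0], 0], [[0, 0, 0], 0], [[0, 0, 0], 0], [[0, 0, 0], 0], [[0, 0, 0], 0]], "claw": 1}}

```text
clock: 12.73
tool_pos: [631.8, 90.8, 120.6]
tcp_rot: [[-0.658, 0.753, 0.002], [0.753, 0.658, 0.0], [-0.001, 0.002, -1.0]]
contact_force: [0.1, 0.7, 0.3]
gripper_width: 57.9
gripper_force: 0.0
```

Emit:
{"api": "jog_arm", "payload": {"series": [[[0, 0, 0], 0], [[0, 0, 0], 0], [[0, 0, 0], 0], [[0, 0, 0], 0], [[0, 0, 0], 0]]}}

```text
clock: 13.15
tool_pos: [631.1, 90.7, 119.4]
tcp_rot: [[-0.658, 0.753, -0.0], [0.753, 0.658, -0.0], [0.0, -0.0, -1.0]]
contact_force: [-0.5, -0.2, 0.7]
gripper_width: 24.5
gripper_force: 0.0
```

Emit:
{"api": "jog_arm", "payload": {"series": [[[0, 0, 0], 0], [[0, 0, 0], 0], [[0, 0, 0], 0]]}}

```text
clock: 13.4
tool_pos: [631.5, 91.0, 119.4]
tcp_rot: [[-0.658, 0.753, 0.001], [0.753, 0.658, 0.0], [-0.0, 0.001, -1.0]]
contact_force: [2.1, 2.0, -1.0]
gripper_width: 14.1
gripper_force: 30.0
```

```bash
cat > s.py <<'E'
from h import *
o=manip.get_obs();print({k:np.round(o[k],3).tolist() for k in("clock","tool_pos","contact_force","moment","gripper_force","gripper_width")},"j6",o["joint_pos"][5].round(2),"tau6",o["tau"][5].round(3),"yaw",np.degrees(np.arctan2(o["tcp_rot"][1,0],o["tcp_rot"][0,0])).round(2))
E
python3 s.py
```

```text
{'clock': 13.4, 'tool_pos': [631.499, 91.047, 119.424], 'contact_force': [2.056, 1.977, -1.026], 'moment': [0.239, -0.24, 0.031], 'gripper_force': 29.988, 'gripper_width': 14.063} j6 -34.05 tau6 0.061 yaw 131.16
```

Emit:
{"api": "jog_arm", "payload": {"series": [[[0, 0, 0], -0.08], [[0, 0, 0], -0.16], [[0, 0, 0], -0.24], [[0, 0, 0], -0.32], [[0, 0, 0], -0.4]]}}

```text
clock: 13.82
tool_pos: [632.1, 91.3, 119.4]
tcp_rot: [[-0.291, 0.957, 0.002], [0.957, 0.291, 0.001], [0.0, 0.002, -1.0]]
contact_force: [4.0, 3.6, -3.0]
gripper_width: 13.8
gripper_force: 30.0
```

```bash
python3 s.py
```

```text
{'clock': 13.817, 'tool_pos': [632.084, 91.35, 119.432], 'contact_force': [3.994, 3.622, -2.973], 'moment': [0.529, -0.614, 0.182], 'gripper_force': 29.986, 'gripper_width': 13.757} j6 -9.82 tau6 -1.177 yaw 106.94
```

Emit:
{"api": "jog_arm", "payload": {"series": [[[0, 0, 0], -0.08], [[0, 0, 0], -0.16], [[0, 0, 0], -0.24], [[0, 0, 0], -0.32], [[0, 0, 0], -0.4]]}}

```text
clock: 14.23
tool_pos: [632.8, 91.5, 119.5]
tcp_rot: [[0.123, 0.992, 0.003], [0.992, -0.123, 0.001], [0.001, 0.003, -1.0]]
contact_force: [6.5, 2.7, -5.6]
gripper_width: 14.1
gripper_force: 30.0
```

Emit:
{"api": "jog_arm", "payload": {"series": [[[0, 0, 0], -0.08], [[0, 0, 0], -0.16], [[0, 0, 0], -0.24], [[0, 0, 0], -0.32], [[0, 0, 0], -0.4]]}}

```text
clock: 14.65
tool_pos: [633.4, 91.2, 119.5]
tcp_rot: [[0.516, 0.857, 0.005], [0.857, -0.516, 0.001], [0.003, 0.004, -1.0]]
contact_force: [7.5, 2.2, -6.5]
gripper_width: 13.8
gripper_force: 30.0
```

```bash
python3 s.py
```

```text
{'clock': 14.65, 'tool_pos': [633.382, 91.217, 119.489], 'contact_force': [7.531, 2.23, -6.526], 'moment': [0.338, -1.374, 0.18], 'gripper_force': 29.984, 'gripper_width': 13.817} j6 38.18 tau6 -1.174 yaw 58.94
```

Emit:
{"api": "jog_arm", "payload": {"series": [[[0.002, 0.0005, 0], -0.08], [[0.004, 0.001, 0], -0.16], [[0.004, 0.001, 0], -0.24], [[0.004, 0.001, 0], -0.3], [[0.004, 0.001, 0], -0.3]]}}

```text
clock: 15.07
tool_pos: [633.9, 91.0, 119.4]
tcp_rot: [[0.754, 0.657, 0.001], [0.657, -0.754, -0.0], [0.001, 0.001, -1.0]]
contact_force: [4.5, -1.1, -2.4]
gripper_width: 13.9
gripper_force: 30.0
```

```bash
python3 s.py
```

```text
{'clock': 15.067, 'tool_pos': [633.92, 90.995, 119.438], 'contact_force': [4.516, -1.071, -2.381], 'moment': [-0.281, -0.547, -0.125], 'gripper_force': 29.992, 'gripper_width': 13.897} j6 56.11 tau6 0.773 yaw 41.04
```

Emit:
{"api": "jog_arm", "payload": {"series": [[[0, 0, 0], -0.08], [[0, 0, 0], -0.16], [[0, 0, 0], -0.2], [[0, 0, 0], -0.2]]}}

```text
clock: 15.4
tool_pos: [634.1, 90.7, 119.5]
tcp_rot: [[0.873, 0.487, 0.002], [0.487, -0.873, -0.001], [0.001, 0.002, -1.0]]
contact_force: [4.2, -1.7, -3.7]
gripper_width: 13.9
gripper_force: 30.0
```

```bash
python3 s.py
```

```text
{'clock': 15.4, 'tool_pos': [634.123, 90.719, 119.472], 'contact_force': [4.229, -1.703, -3.665], 'moment': [-0.517, -0.682, -0.109], 'gripper_force': 29.99, 'gripper_width': 13.941} j6 67.98 tau6 0.496 yaw 29.16
```

Emit:
{"api": "jog_arm", "payload": {"series": [[[0, 0, 0], -0.04], [[0, 0, 0], -0.08], [[0, 0, 0], -0.12]]}}

```text
clock: 15.65
tool_pos: [634.2, 90.6, 119.5]
tcp_rot: [[0.927, 0.375, 0.002], [0.375, -0.927, -0.001], [0.002, 0.002, -1.0]]
contact_force: [4.2, -3.3, -3.0]
gripper_width: 14.1
gripper_force: 30.0
```

```bash
python3 s.py
```

```text
{'clock': 15.65, 'tool_pos': [634.196, 90.573, 119.466], 'contact_force': [4.22, -3.326, -2.989], 'moment': [-0.613, -0.763, 0.154], 'gripper_force': 29.987, 'gripper_width': 14.106} j6 75.15 tau6 -0.521 yaw 22.0
```

Emit:
{"api": "jog_arm", "payload": {"series": [[[0, 0, 0], -0.04], [[0, 0, 0], -0.08], [[0, 0, 0], -0.12]]}}

```text
clock: 15.9
tool_pos: [634.3, 90.4, 119.4]
tcp_rot: [[0.967, 0.255, 0.002], [0.255, -0.967, -0.001], [0.002, 0.002, -1.0]]
contact_force: [5.1, -4.0, -3.6]
gripper_width: 13.7
gripper_force: 30.0
```

```bash
python3 s.py
```

```text
{'clock': 15.9, 'tool_pos': [634.264, 90.362, 119.449], 'contact_force': [5.144, -4.039, -3.616], 'moment': [-0.743, -0.792, 0.182], 'gripper_force': 29.987, 'gripper_width': 13.667} j6 82.35 tau6 -0.514 yaw 14.8
```

Emit:
{"api": "jog_arm", "payload": {"series": [[[0, 0, 0], -0.04], [[0, 0, 0], -0.08], [[0, 0, 0], -0.12]]}}

```text
clock: 16.15
tool_pos: [634.3, 90.2, 119.4]
tcp_rot: [[0.991, 0.132, 0.002], [0.132, -0.991, -0.002], [0.002, 0.002, -1.0]]
contact_force: [5.4, -5.0, -3.8]
gripper_width: 13.8
gripper_force: 30.0
```

```bash
python3 s.py
```

```text
{'clock': 16.15, 'tool_pos': [634.313, 90.163, 119.446], 'contact_force': [5.353, -5.014, -3.835], 'moment': [-0.885, -0.814, 0.21], 'gripper_force': 29.987, 'gripper_width': 13.798} j6 89.55 tau6 -0.514 yaw 7.6
```

Emit:
{"api": "jog_arm", "payload": {"series": [[[0.001, -0.001, 0], -0.04], [[0.001, -0.002, 0], -0.08], [[0.001, -0.002, 0], -0.12]]}}

```text
clock: 16.4
tool_pos: [634.4, 89.9, 119.4]
tcp_rot: [[1.0, 0.007, 0.001], [0.007, -1.0, -0.0], [0.001, 0.0, -1.0]]
contact_force: [3.8, -1.1, -2.7]
gripper_width: 13.7
gripper_force: 30.0
```

```bash
python3 s.py
```

```text
{'clock': 16.4, 'tool_pos': [634.359, 89.877, 119.422], 'contact_force': [3.85, -1.112, -2.734], 'moment': [-0.294, -0.499, 0.175], 'gripper_force': 29.989, 'gripper_width': 13.693} j6 96.65 tau6 -0.531 yaw 0.38
```

Emit:
{"api": "jog_arm", "payload": {"series": [[[0, 0, 0], -0.04], [[0, 0, 0], -0.08], [[0, 0, 0], -0.12]]}}

```text
clock: 16.65
tool_pos: [634.4, 89.7, 119.4]
tcp_rot: [[0.993, -0.118, 0.001], [-0.118, -0.993, -0.001], [0.001, 0.001, -1.0]]
contact_force: [3.3, -2.6, -1.9]
gripper_width: 13.9
gripper_force: 30.0
```

```bash
python3 s.py
```

```text
{'clock': 16.65, 'tool_pos': [634.353, 89.667, 119.441], 'contact_force': [3.271, -2.568, -1.886], 'moment': [-0.467, -0.503, 0.21], 'gripper_force': 29.992, 'gripper_width': 13.909} j6 103.85 tau6 -0.479 yaw -6.8
```

Emit:
{"api": "jog_arm", "payload": {"series": [[[0, 0, 0], -0.04], [[0, 0, 0], -0.08], [[0, 0, 0], -0.12]]}}

```text
clock: 16.9
tool_pos: [634.3, 89.5, 119.4]
tcp_rot: [[0.97, -0.242, 0.001], [-0.242, -0.97, -0.001], [0.002, 0.001, -1.0]]
contact_force: [3.9, -4.2, -2.6]
gripper_width: 13.9
gripper_force: 30.0
```

```bash
python3 s.py
```

```text
{'clock': 16.9, 'tool_pos': [634.317, 89.473, 119.438], 'contact_force': [3.907, -4.178, -2.577], 'moment': [-0.545, -0.49, 0.328], 'gripper_force': 30.007, 'gripper_width': 13.927} j6 111.04 tau6 -0.345 yaw -13.98
```

Torque is rising (0.33 N m), so the pad has reached the tongue. The last joint is at 111°, so I regrip with a half turn to get enough range for the click.

Emit:
{"api": "jog_arm", "payload": {"series": [[[0, 0, 0], 0], [[0, 0, 0], 0], [[0, 0, 0], 0], [[0, 0, 0], 0], [[0, 0, 0], 0]], "claw": -1}}

```text
clock: 17.32
tool_pos: [633.5, 90.4, 119.4]
tcp_rot: [[0.97, -0.242, -0.0], [-0.242, -0.97, 0.0], [-0.0, -0.0, -1.0]]
contact_force: [0.3, -0.1, -0.1]
gripper_width: 44.1
gripper_force: 0.0
```

Emit:
{"api": "jog_arm", "payload": {"series": [[[0, 0, 0], 0], [[0, 0, 0], 0], [[0.001, -0.001, 0.02], 0], [[0.001, -0.001, 0.06], 0], [[0.001, -0.001, 0.08], 0]]}}

```text
clock: 17.73
tool_pos: [635.1, 89.8, 161.6]
tcp_rot: [[0.97, -0.243, 0.002], [-0.243, -0.97, 0.0], [0.002, -0.001, -1.0]]
contact_force: [1.1, -0.1, 0.5]
gripper_width: 76.9
gripper_force: 0.0
```

```bash
python3 s.py
python3 - <<'E'
from h import *
c,K,W=cam("wrist"); np.savez("w6.npz",K=K,W=W); cv2.imwrite("pics/w6.png",c)
E
```

```text
{'clock': 17.733, 'tool_pos': [635.05, 89.816, 161.62], 'contact_force': [1.114, -0.094, 0.55], 'moment': [0.002, 0.131, -0.019], 'gripper_force': 0.0, 'gripper_width': 76.941} j6 111.02 tau6 -0.001 yaw -14.04
```

View pics/w6.png

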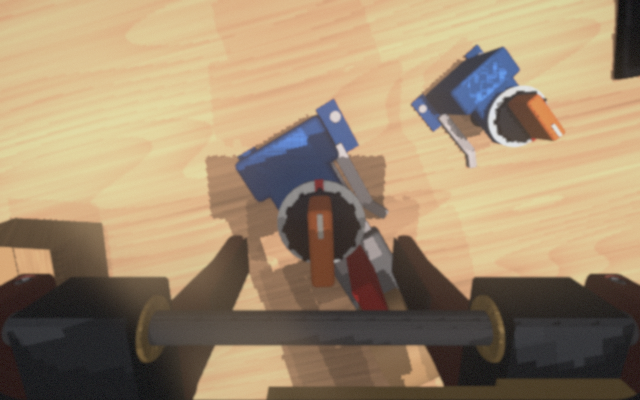

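The bar runs from (320,195) to (322,287), with the white mark up and the red tick still in line at (319,184), so there has been no slip. The post and tongue still run into the clamp.

Run:
```python
from h import *
d=np.load("w6.npz");K,W=d["K"],d["W"]
print(px2w(K,W,321,241,152),px2w(K,W,320.5,223,116))
```

```text
[638.29514987  87.23202768 152.        ] [636.57100612  87.94902269 116.        ]
```

Emit:
{"api": "jog_arm", "payload": {"series": [[[0, 0, 0.02], 0.11], [[0, 0, 0.02], 0.22], [[0, 0, 0.02], 0.33], [[0, 0, 0.02], 0.44], [[0, 0, 0.02], 0.55]]}}

```text
clock: 18.2
tool_pos: [634.2, 89.8, 169.7]
tcp_rot: [[0.944, 0.33, 0.001], [0.33, -0.944, 0.0], [0.001, 0.0, -1.0]]
contact_force: [0.3, -0.0, -0.2]
gripper_width: 87.7
gripper_force: 0.0
```

Emit:
{"api": "jog_arm", "payload": {"series": [[[0, 0, 0], 0.11], [[0, 0, 0], 0.22], [[0, 0, 0], 0.33], [[0, 0, 0], 0.44], [[0, 0, 0], 0.55]]}}

```text
clock: 18.62
tool_pos: [634.2, 89.7, 169.6]
tcp_rot: [[0.612, 0.791, 0.0], [0.791, -0.612, 0.0], [0.0, 0.0, -1.0]]
contact_force: [0.3, -0.2, -0.2]
gripper_width: 87.7
gripper_force: 0.0
```

Emit:
{"api": "jog_arm", "payload": {"series": [[[0, 0, 0], 0.11], [[0, 0, 0], 0.22], [[0, 0, 0], 0.33], [[0, 0, 0], 0.44], [[0, 0, 0], 0.55]]}}

```text
clock: 19.03
tool_pos: [634.2, 89.7, 169.6]
tcp_rot: [[0.082, 0.997, 0.0], [0.997, -0.082, 0.0], [0.0, 0.0, -1.0]]
contact_force: [0.3, -0.5, -0.4]
gripper_width: 87.9
gripper_force: 0.0
```

Emit:
{"api": "jog_arm", "payload": {"series": [[[0, 0, 0], 0.11], [[0, 0, 0], 0.22], [[0, 0, 0], 0.33], [[0, 0, 0], 0.44], [[0, 0, 0], 0.55]]}}

```text
clock: 19.45
tool_pos: [634.2, 89.8, 169.5]
tcp_rot: [[-0.474, 0.881, 0.0], [0.881, 0.474, 0.0], [-0.0, 0.0, -1.0]]
contact_force: [0.1, 0.1, 0.4]
gripper_width: 88.2
gripper_force: 0.0
```

Emit:
{"api": "jog_arm", "payload": {"series": [[[0, 0, 0], 0.11], [[0, 0, 0], 0.22], [[0, 0, 0], 0.33], [[0, 0, 0], 0.44], [[0, 0, 0], 0.55]]}}

```text
clock: 19.87
tool_pos: [634.2, 89.8, 169.6]
tcp_rot: [[-0.877, 0.48, 0.0], [0.48, 0.877, 0.0], [-0.0, 0.0, -1.0]]
contact_force: [-0.0, -0.1, 0.7]
gripper_width: 87.6
gripper_force: 0.0
```

Emit:
{"api": "jog_arm", "payload": {"series": [[[0, 0, 0], 0.11], [[0, 0, 0], 0.22], [[0, 0, 0], 0.25], [[0, 0, 0], 0.25]]}}

```text
clock: 20.2
tool_pos: [634.2, 89.7, 169.5]
tcp_rot: [[-0.97, 0.242, 0.0], [0.242, 0.97, 0.0], [-0.0, 0.0, -1.0]]
contact_force: [-0.6, -0.6, 0.2]
gripper_width: 88.0
gripper_force: 0.0
```

```bash
python3 s.py
```

```text
{'clock': 20.2, 'tool_pos': [634.208, 89.738, 169.538], 'contact_force': [-0.638, -0.641, 0.161], 'moment': [-0.008, -0.022, -0.028], 'gripper_force': 0.0, 'gripper_width': 87.958} j6 -69.03 tau6 -0.661 yaw 166.02
```

Emit:
{"api": "jog_arm", "payload": {"series": [[[0, -0.001, -0.03], 0], [[0, -0.001, -0.06], 0], [[0, -0.001, -0.085], 0], [[0, -0.001, -0.1], 0], [[0, -0.001, -0.1], 0]]}}

```text
clock: 20.62
tool_pos: [633.0, 89.1, 117.5]
tcp_rot: [[-0.97, 0.243, -0.003], [0.243, 0.97, -0.0], [0.003, -0.001, -1.0]]
contact_force: [-1.2, 0.7, -0.3]
gripper_width: 87.8
gripper_force: 0.0
```

Emit:
{"api": "jog_arm", "payload": {"series": [[[0, 0, 0], 0], [[0, 0, 0], 0], [[0, 0, 0], 0], [[0, 0, 0], 0], [[0, 0, 0], 0]], "claw": 1}}

```text
clock: 21.03
tool_pos: [634.5, 89.3, 120.1]
tcp_rot: [[-0.97, 0.243, 0.001], [0.243, 0.97, 0.0], [-0.001, 0.0, -1.0]]
contact_force: [-0.4, -0.4, -0.0]
gripper_width: 57.9
gripper_force: 0.0
```

Emit:
{"api": "jog_arm", "payload": {"series": [[[0, 0, 0], 0], [[0, 0, 0], 0], [[0, 0, 0], 0], [[0, 0, 0], 0], [[0, 0, 0], 0]]}}

```text
clock: 21.45
tool_pos: [634.2, 89.2, 119.4]
tcp_rot: [[-0.97, 0.243, 0.0], [0.243, 0.97, 0.0], [-0.0, 0.0, -1.0]]
contact_force: [0.1, 0.3, 0.2]
gripper_width: 24.4
gripper_force: 0.0
```

Emit:
{"api": "jog_arm", "payload": {"series": [[[0, 0, 0], 0], [[0, 0, 0], 0], [[0, 0, 0], 0], [[0, 0, 0], 0]]}}

```text
clock: 21.78
tool_pos: [634.2, 89.4, 119.4]
tcp_rot: [[-0.97, 0.242, 0.0], [0.242, 0.97, 0.0], [-0.0, 0.0, -1.0]]
contact_force: [0.2, 2.0, -0.4]
gripper_width: 14.3
gripper_force: 29.6
```

```bash
python3 s.py
```

```text
{'clock': 21.783, 'tool_pos': [634.235, 89.403, 119.443], 'contact_force': [0.197, 2.035, -0.434], 'moment': [0.262, -0.035, 0.183], 'gripper_force': 29.582, 'gripper_width': 14.29} j6 -69.02 tau6 0.179 yaw 165.97
```

Emit:
{"api": "jog_arm", "payload": {"series": [[[0, 0, 0], -0.04], [[0, 0, 0], -0.08], [[0, 0, 0], -0.12]]}}

```text
clock: 22.03
tool_pos: [634.2, 89.3, 119.4]
tcp_rot: [[-0.932, 0.364, -0.0], [0.364, 0.932, -0.0], [-0.0, -0.0, -1.0]]
contact_force: [0.1, 0.3, -0.4]
gripper_width: 14.4
gripper_force: 29.7
```

```bash
python3 s.py
```

```text
{'clock': 22.033, 'tool_pos': [634.155, 89.279, 119.408], 'contact_force': [0.107, 0.281, -0.352], 'moment': [0.074, 0.046, 0.387], 'gripper_force': 29.713, 'gripper_width': 14.373} j6 -61.72 tau6 -0.307 yaw 158.68
```

Emit:
{"api": "jog_arm", "payload": {"series": [[[0, 0, 0], -0.04], [[0, 0, 0], -0.08], [[0, 0, 0], -0.12]]}}

```text
clock: 22.28
tool_pos: [634.1, 89.1, 119.4]
tcp_rot: [[-0.879, 0.477, -0.0], [0.477, 0.879, -0.0], [-0.0, -0.001, -1.0]]
contact_force: [0.0, 0.1, -0.1]
gripper_width: 14.3
gripper_force: 29.8
```

```bash
python3 s.py
```

```text
{'clock': 22.283, 'tool_pos': [634.07, 89.08, 119.373], 'contact_force': [0.007, 0.133, -0.053], 'moment': [-0.025, 0.067, 0.357], 'gripper_force': 29.771, 'gripper_width': 14.329} j6 -54.52 tau6 -0.262 yaw 151.48
```

Emit:
{"api": "jog_arm", "payload": {"series": [[[0, 0, 0], -0.035], [[0, 0, 0], -0.07]]}}

```text
clock: 22.45
tool_pos: [634.0, 89.0, 119.4]
tcp_rot: [[-0.841, 0.54, -0.0], [0.54, 0.841, -0.001], [-0.0, -0.001, -1.0]]
contact_force: [-0.0, -1.7, 0.2]
gripper_width: 14.4
gripper_force: 29.7
```

```bash
python3 s.py
```

```text
{'clock': 22.45, 'tool_pos': [634.029, 89.03, 119.39], 'contact_force': [-0.007, -1.721, 0.153], 'moment': [-0.111, 0.101, 0.331], 'gripper_force': 29.683, 'gripper_width': 14.42} j6 -50.33 tau6 -0.225 yaw 147.3
```

Emit:
{"api": "jog_arm", "payload": {"series": [[[0, 0, 0], -0.035], [[0, 0, 0], -0.07]]}}

```text
clock: 22.62
tool_pos: [634.0, 88.9, 119.4]
tcp_rot: [[-0.8, 0.601, -0.0], [0.601, 0.8, -0.001], [-0.0, -0.001, -1.0]]
contact_force: [-0.8, -1.5, 0.3]
gripper_width: 14.0
gripper_force: 29.6
```

```bash
python3 s.py
```

```text
{'clock': 22.617, 'tool_pos': [633.97, 88.943, 119.407], 'contact_force': [-0.812, -1.468, 0.272], 'moment': [-0.184, 0.189, 0.218], 'gripper_force': 29.6, 'gripper_width': 13.977} j6 -46.12 tau6 -0.33 yaw 143.09
```

Emit:
{"api": "jog_arm", "payload": {"series": [[[0, 0, 0], -0.035], [[0, 0, 0], -0.07]]}}

```text
clock: 22.78
tool_pos: [633.9, 88.9, 119.4]
tcp_rot: [[-0.753, 0.658, -0.001], [0.658, 0.753, -0.001], [0.0, -0.001, -1.0]]
contact_force: [-0.8, -0.3, 0.1]
gripper_width: 14.0
gripper_force: 29.6
```

```bash
python3 s.py
```

```text
{'clock': 22.783, 'tool_pos': [633.902, 88.857, 119.393], 'contact_force': [-0.808, -0.328, 0.078], 'moment': [-0.279, 0.189, 0.238], 'gripper_force': 29.585, 'gripper_width': 14.04} j6 -41.92 tau6 -0.38 yaw 138.88
```

Torque rose to 0.39, then fell to about 0.22, like a click. I'll release, lift and check tick against mark.

Emit:
{"api": "jog_arm", "payload": {"series": [[[0, 0, 0], 0], [[0, 0, 0], 0], [[0, 0, 0], 0], [[0, 0, 0], 0], [[0, 0, 0], 0]], "claw": -1}}

```text
clock: 23.2
tool_pos: [634.2, 89.3, 119.4]
tcp_rot: [[-0.755, 0.656, -0.0], [0.656, 0.755, 0.0], [0.0, -0.0, -1.0]]
contact_force: [0.1, 0.2, -1.3]
gripper_width: 43.7
gripper_force: 0.0
```

Emit:
{"api": "jog_arm", "payload": {"series": [[[0, 0, 0], 0], [[0, 0, 0], 0], [[0, 0, 0.02], 0], [[0, 0, 0.06], 0], [[0, 0, 0.12], 0]]}}

```text
clock: 23.62
tool_pos: [632.4, 89.1, 178.2]
tcp_rot: [[-0.754, 0.657, -0.005], [0.657, 0.754, -0.001], [0.003, -0.004, -1.0]]
contact_force: [-0.4, -0.4, -0.9]
gripper_width: 77.4
gripper_force: 0.0
```

Emit:
{"api": "jog_arm", "payload": {"series": [[[0, 0, 0.04], 0], [[0, 0, 0.06], 0], [[0, 0, 0.06], 0], [[0, 0, 0.06], 0]]}}

```text
clock: 23.95
tool_pos: [634.1, 89.2, 209.6]
tcp_rot: [[-0.754, 0.657, 0.001], [0.657, 0.754, 0.0], [-0.0, 0.0, -1.0]]
contact_force: [0.2, -0.4, -0.9]
gripper_width: 87.7
gripper_force: 0.0
```

```bash
python3 s.py
python3 - <<'E'
from h import *
c,K,W=cam("wrist"); np.savez("w7.npz",K=K,W=W,c=c)
a=c[60:310,220:440]; a=cv2.resize(a,None,fx=2.4,fy=2.4,interpolation=cv2.INTER_CUBIC)
d=np.load("w6.npz")
t,K2,W2=cam("top"); np.savez("t7.npz",K=K2,W=W2,c=t)
b=cv2.resize(t[140:260,255:315],None,fx=4.4,fy=4.4,interpolation=cv2.INTER_CUBIC);b=cv2.resize(cv2.copyMakeBorder(b,0,max(0,600-b.shape[0]),0,0,cv2.BORDER_CONSTANT),(b.shape[1],600))[:600]
cv2.imwrite("pics/w7.png",cv2.convertScaleAbs(np.hstack([a,b]),alpha=1.3)); print(a.shape,b.shape)
E
```

```text
{'clock': 23.95, 'tool_pos': [634.108, 89.224, 209.606], 'contact_force': [0.223, -0.423, -0.914], 'moment': [-0.074, 0.007, 0.028], 'gripper_force': 0.0, 'gripper_width': 87.652} j6 -42.01 tau6 0.0 yaw 138.96
(600, 528, 3) (600, 264, 3)
```

View pics/w7.png

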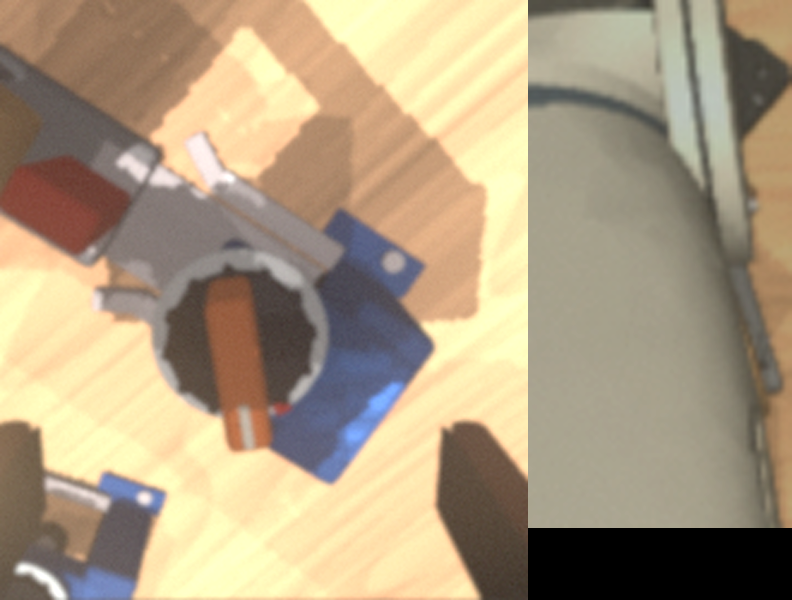

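The crop shows the white mark at (245,415) on a bar tilted about 8°, and the red tick at (280,408), about 20° behind the mark. So it has slipped about 0.33 rad, right at the first click. I'll compute it more exactly.

Run:
```python
from h import *
d=np.load("w7.npz");K,W,c=d["K"],d["W"],d["c"]
f=lambda x,y,z:px2w(K,W,220+x/2.4,60+y/2.4,z)[:2]
ang=lambda v:np.degrees(np.arctan2(v[1],v[0]))
top,bot=f(228,281,152),f(250,446,152); print("bar",ang(bot-top),np.linalg.norm(bot-top),(top+bot)/2)
C=(top+bot)/2
for z in (100,104,108,112,116):
    t=f(281,408,z); cc=f(240,332,z)
    print(z,"tick rel cam centre",ang(t-cc),np.linalg.norm(t-cc),"rel bar centre",ang(t-C),np.linalg.norm(t-C),cc)
hsv=cv2.cvtColor(c[215:245,320:350],cv2.COLOR_BGR2HSV);m=((hsv[...,0]<6)|(hsv[...,0]>172))&(hsv[...,1]>120);ys,xs=np.nonzero(m);print("red px",len(xs),xs.mean()+320 if len(xs) else 0,ys.mean()+215 if len(xs) else 0, "manual",220+281/2.4,60+408/2.4)
```

```text
bar -33.85727808097003 50.937935720287186 [630.01234324  91.27396026]
100 tick rel cam centre -13.585272748179785 32.573606368505146 rel bar centre -15.96434300266507 36.095646737292135 [633.05364813  88.9975353 ]
104 tick rel cam centre -13.585272748179813 32.095190666978134 rel bar centre -15.246776358832795 34.63720153150822 [632.23317629  89.70408757]
108 tick rel cam centre -13.585272748179795 31.61677496545123 rel bar centre -14.466260562741715 33.18466612033877 [631.41270446  90.41063984]
112 tick rel cam centre -13.585272748179776 31.138359263924325 rel bar centre -13.614464073311666 31.738851903235602 [630.59223262  91.11719212]
116 tick rel cam centre -13.585272748179806 30.659943562397313 rel bar centre -12.681588919853994 30.3007210109892 [629.77176078  91.82374439]
red px 15 336.6666666666667 229.26666666666668 manual 337.08333333333337 230.0
```

Emit:
{"api": "jog_arm", "payload": {"series": [[[0, 0, -0.05], 0.11], [[0, 0, -0.1], 0.12], [[0, 0, -0.15], 0.12], [[0, 0, -0.18], 0.12], [[0, 0, -0.18], 0.12]]}}

```text
clock: 24.47
tool_pos: [630.5, 88.8, 114.1]
tcp_rot: [[-0.831, 0.557, -0.009], [0.557, 0.831, -0.001], [0.007, -0.006, -1.0]]
contact_force: [-0.3, 0.8, -0.1]
gripper_width: 87.8
gripper_force: 0.0
```

Emit:
{"api": "jog_arm", "payload": {"series": [[[0, 0, 0], 0], [[0, 0, 0], 0], [[0, 0, 0], 0], [[0, 0, 0], 0], [[0, 0, 0], 0]], "claw": 1}}

```text
clock: 24.88
tool_pos: [634.7, 89.3, 120.5]
tcp_rot: [[-0.831, 0.557, 0.002], [0.557, 0.831, 0.0], [-0.001, 0.001, -1.0]]
contact_force: [-0.7, -0.3, 0.6]
gripper_width: 58.4
gripper_force: 0.0
```

Emit:
{"api": "jog_arm", "payload": {"series": [[[0, 0, 0], 0], [[0, 0, 0], 0], [[0, 0, 0], 0], [[0, 0, 0], 0], [[0, 0, 0], 0]]}}

```text
clock: 25.3
tool_pos: [634.2, 89.2, 119.4]
tcp_rot: [[-0.831, 0.557, 0.0], [0.557, 0.831, 0.0], [-0.0, 0.0, -1.0]]
contact_force: [0.3, -1.0, 0.2]
gripper_width: 24.5
gripper_force: 0.0
```

Emit:
{"api": "jog_arm", "payload": {"series": [[[0, 0, 0], 0], [[0, 0, 0], 0], [[0, 0, 0], 0], [[0, 0, 0], 0], [[0, 0, 0], 0]]}}

```text
clock: 25.72
tool_pos: [634.0, 89.1, 119.4]
tcp_rot: [[-0.831, 0.557, -0.0], [0.557, 0.831, -0.0], [0.0, -0.0, -1.0]]
contact_force: [-2.5, -1.5, 1.4]
gripper_width: 13.6
gripper_force: 29.9
```

```bash
python3 s.py
```

```text
{'clock': 25.717, 'tool_pos': [634.016, 89.06, 119.401], 'contact_force': [-2.454, -1.46, 1.387], 'moment': [-0.388, 0.175, 0.069], 'gripper_force': 29.883, 'gripper_width': 13.592} j6 -49.21 tau6 0.089 yaw 146.16
```

Emit:
{"api": "jog_arm", "payload": {"series": [[[0, 0, 0], -0.04], [[0, 0, 0], -0.08], [[0, 0, 0], -0.12]]}}

```text
clock: 25.97
tool_pos: [633.9, 88.9, 119.4]
tcp_rot: [[-0.753, 0.658, -0.001], [0.658, 0.753, -0.001], [0.0, -0.001, -1.0]]
contact_force: [-1.2, -3.0, 1.5]
gripper_width: 13.8
gripper_force: 29.9
```

```bash
python3 s.py
```

```text
{'clock': 25.967, 'tool_pos': [633.917, 88.921, 119.377], 'contact_force': [-1.186, -2.967, 1.542], 'moment': [-0.54, 0.271, 0.268], 'gripper_force': 29.868, 'gripper_width': 13.793} j6 -41.91 tau6 -0.389 yaw 138.87
```

Emit:
{"api": "jog_arm", "payload": {"series": [[[0, 0, 0], -0.04], [[0, 0, 0], -0.08]]}}

```text
clock: 26.13
tool_pos: [633.8, 88.8, 119.4]
tcp_rot: [[-0.696, 0.718, -0.001], [0.718, 0.696, -0.001], [-0.0, -0.001, -1.0]]
contact_force: [-1.7, -3.6, 1.6]
gripper_width: 14.3
gripper_force: 29.9
```

```bash
python3 s.py
```

```text
{'clock': 26.133, 'tool_pos': [633.843, 88.821, 119.386], 'contact_force': [-1.66, -3.624, 1.605], 'moment': [-0.536, 0.327, 0.273], 'gripper_force': 29.885, 'gripper_width': 14.267} j6 -37.12 tau6 -0.336 yaw 134.08
```

Turned another 12°, so the slip is about 0.53 rad, between the first and second clicks. Stop, release and retreat.

Emit:
{"api": "jog_arm", "payload": {"series": [[[0, 0, 0], 0.01], [[0, 0, 0], 0.01], [[0, 0, 0], 0.01], [[0, 0, 0], 0.01], [[0, 0, 0], 0.01]], "claw": -1}}

```text
clock: 26.55
tool_pos: [634.3, 89.4, 119.4]
tcp_rot: [[-0.704, 0.71, 0.0], [0.71, 0.704, 0.0], [0.0, 0.0, -1.0]]
contact_force: [-0.1, 0.7, -0.1]
gripper_width: 43.9
gripper_force: 0.0
```

Emit:
{"api": "jog_arm", "payload": {"series": [[[0, 0, 0], 0], [[0, 0, 0], 0], [[0, 0, 0.03], 0], [[0, 0, 0.1], 0], [[0, 0, 0.18], 0]]}}

```text
clock: 26.97
tool_pos: [632.3, 89.0, 207.9]
tcp_rot: [[-0.704, 0.71, -0.006], [0.71, 0.704, -0.001], [0.003, -0.004, -1.0]]
contact_force: [1.2, 0.1, 0.6]
gripper_width: 77.2
gripper_force: 0.0
```

Emit:
{"api": "jog_arm", "payload": {"series": [[[0, 0, 0], 0], [[0, 0, 0], 0], [[0, 0, 0], 0]]}}

```text
clock: 27.22
tool_pos: [633.9, 89.2, 209.3]
tcp_rot: [[-0.704, 0.71, -0.0], [0.71, 0.704, 0.0], [0.0, -0.0, -1.0]]
contact_force: [-0.1, -0.9, -1.0]
gripper_width: 87.9
gripper_force: 0.0
```

```bash
python3 s.py
python3 - <<'E'
from h import *
c,K,W=cam("wrist"); np.savez("w8.npz",K=K,W=W,c=c)
ang=lambda v:np.degrees(np.arctan2(v[1],v[0]))
hsv=cv2.cvtColor(c,cv2.COLOR_BGR2HSV);H,S,V=[hsv[...,i].astype(int) for i in range(3)]
m=(((H<6)|(H>172))&(S>120)).astype(np.uint8); n,l,st,ce=cv2.connectedComponentsWithStats(m)
for i in range(1,n):
    if st[i,4]>6: print("red",st[i].tolist(),ce[i].round(1),"ang@108",ang((px2w(K,W,*ce[i],108)-np.array([631.5,90.4,108]))[:2]).round(1))
m=((H>=6)&(H<15)&(S>150)).astype(np.uint8); m[:, :250]=0; m[:,400:]=0; n,l,st,ce=cv2.connectedComponentsWithStats(m)
for i in range(1,n):
    if st[i,4]>200:
        pts=np.argwhere(l==i)[:,::-1].astype(np.float32); print("orange",st[i].tolist(),cv2.minAreaRect(pts))
        b=cv2.boxPoints(cv2.minAreaRect(pts)); w=[px2w(K,W,*p,152)[:2] for p in b]; print([ang(w[1]-w[0]),ang(w[2]-w[1])],[np.linalg.norm(w[1]-w[0]),np.linalg.norm(w[2]-w[1])])
E
```

```text
{'clock': 27.217, 'tool_pos': [633.864, 89.234, 209.261], 'contact_force': [-0.119, -0.912, -1.012], 'moment': [-0.006, 0.003, -0.009], 'gripper_force': 0.0, 'gripper_width': 87.95} j6 -37.81 tau6 0.0 yaw 134.76
red [218, 132, 50, 37, 693] [242.6 149.3] ang@108 -168.8
red [338, 226, 4, 5, 13] [339.4 228.2] ang@108 -12.9
```

Emit:
{"api": "jog_arm", "payload": {"series": [[[0, 0.08, 0.02], 0], [[0, 0.16, 0.04], 0], [[0, 0.24, 0.06], 0], [[0, 0.32, 0.08], 0], [[0, 0.4, 0.08], 0]]}}

```text
clock: 27.68
tool_pos: [634.1, 291.1, 249.6]
tcp_rot: [[-0.704, 0.71, 0.0], [0.71, 0.704, 0.0], [-0.0, 0.0, -1.0]]
contact_force: [0.0, -0.4, -0.1]
gripper_width: 88.0
gripper_force: 0.0
```

Emit:
{"api": "jog_arm", "payload": {"series": [[[0, 0.08, 0], 0], [[-0.04, 0.16, 0], 0], [[-0.08, 0.2, 0], 0], [[-0.08, 0.2, 0], 0]]}}

```text
clock: 28.02
tool_pos: [589.7, 393.6, 246.6]
tcp_rot: [[-0.708, 0.707, -0.005], [0.707, 0.708, -0.001], [0.003, -0.004, -1.0]]
contact_force: [0.0, 0.1, 0.3]
gripper_width: 88.0
gripper_force: 0.0
```

Run:
```python
from h import *
c,K,W=cam("top"); cv2.imwrite("pics/t8.png",c); np.savez("t8.npz",K=K,W=W,c=c)
hsv=cv2.cvtColor(c,cv2.COLOR_BGR2HSV);H,S,V=[hsv[...,i].astype(int) for i in range(3)]
m=(((H<6)|(H>172))&(S>130)).astype(np.uint8); n,l,st,ce=cv2.connectedComponentsWithStats(m)
for i in range(1,n):
    if st[i,4]>8: print("red",st[i].tolist(),ce[i].round(1),px2w(K,W,*ce[i],100).round(1))
c0=np.load("top.npz")["c"]
for nm,(u,v) in dict(carton=(178,180),roll=(170,253),stapler=(395,137),small=(341,157),bigdisp=(480,207)).items():
    print(nm,cv2.absdiff(c,c0)[v-30:v+30,u-30:u+30].mean().round(2))
```

```text
red [286, 190, 9, 14, 83] [290.4 196.6] [558.   67.4 100. ]
red [483, 198, 19, 13, 170] [492.  203.6] [ 532.2 -431.1  100. ]
carton 18.07
roll 22.75
stapler 8.64
small 8.78
bigdisp 7.82
```

Run:
```python
from h import *
ang=lambda v:np.degrees(np.arctan2(v[1],v[0]))
for f,r,names in(("w7.npz",(60,310,295,350),0),("w8.npz",(60,310,295,360),0),("t8.npz",(145,180,265,300),0)):
    d=np.load(f);c,K,W=d["c"],d["K"],d["W"]; y0,y1,x0,x1=r
    hsv=cv2.cvtColor(c[y0:y1,x0:x1],cv2.COLOR_BGR2HSV);H,S,V=[hsv[...,i].astype(int) for i in range(3)]
    m=((H>=3)&(H<16)&(S>135)&(V>60)).astype(np.uint8); n,l,st,ce=cv2.connectedComponentsWithStats(m)
    i=1+np.argmax(st[1:,4]); p=np.argwhere(l==i)[:,::-1]+[x0,y0]
    w=np.array([px2w(K,W,*q,152)[:2] for q in p]); u,s,vt=np.linalg.svd(w-w.mean(0)); e=(w-w.mean(0))@vt[0]; a=ang(vt[0])
    print(f,st[i].tolist(),"bar yaw",a,"len",np.ptp(e),w.mean(0))
```

```text
w7.npz [12, 120, 25, 67, 967] bar yaw -31.852282420242766 len 49.60620820786759 [628.52189498  91.45894968]
w8.npz [14, 120, 21, 68, 941] bar yaw -42.262915465003076 len 48.998505719988664 [628.86897437  92.07668783]
t8.npz [7, 12, 16, 16, 114] bar yaw 134.92140432144646 len 44.269342277510184 [629.37134093  90.09267598]
```

The slip is about 30° (0.52 rad), which is one click. The post is at (558,67), where it was when home, and the robot is clear.

```bash
python3 -c "
from rig import manip; print(manip.job_done())"
```

```text
the job is handed in; nothing more can be done
None
```

I slid the dispenser home against the stop (last push about 13 N), tightened the clamp to one click (about 0.52 rad of knob slip), and handed the job in at about 28 s with the arm clear. In the last picture the arm partly hid the carton and tape roll, so I did not confirm by camera that they were undisturbed.

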